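# Reset the tripped breaker under the push-latch cover

## Robot

A 6-joint arm with a two-finger parallel gripper is mounted at the origin on the work surface. World frame = base frame: x ahead of the robot, y to its left, z up, the work surface at z = 0. Lengths are in mm, angles in rad, forces in N, time in s.
With the tool pointing down it reaches from about 275 to 1000 mm from the base axis. Payload 8.4 kg.
Tool frame: the origin (TCP) lies between the finger pads; the fingertips stand 22 mm ahead of it and the grasp point (between the pads) lies 3 mm ahead of it (r.nose_length is the z of the fingertips in the tool frame, in mm); z points along the fingers, y is the line along which they close (so a half turn about z gives the same grasp; the last joint's range is limited). The gripper opens to 85 mm and grips with 20 to 120 N. Pads are 22 mm wide; open, the fingers measure 114 mm over their backs; the gripper's body (76 mm by 85 mm) begins 54 mm behind the grasp point. The pads swing forward as they close: fully open they stand 13 mm farther back than shut.
Start: joints at [1.154, 0.353, 1.633, -0, 1.155, -0.002], TCP at [251.878, 572.001, 253.281] pointing down, gripper open.
Joint ranges: [-2.63, 2.63], [-0.92, 2.1], [0.06, 2.66], [-1.3, 4.44], [0, 2.69], [-3.02, 3.02]. Speed limits (rad/s): [2.22, 2.22, 2.79, 3.14, 3.14, 3.14].

## Interface

Orientations are given as [roll, pitch, yaw] about the fixed x, y, z axes, in that order (R = Rz(yaw) Ry(pitch) Rx(roll)).
In Python, from rig import r, camrig, sense gives the robot as it stands (r), with the cameras (camrig) and the readings as plain functions.
- The arm moves only by the shell command python3 steer.py 'ROWS' [FORCE]. ROWS is a JSON list that holds a single list of rows (three levels of brackets), with 1 to 5 rows, each of 7 numbers: a rotation vector rx, ry, rz in parts of the range, where 1.0 means pi/2 rad, then dx, dy, dz in a scale on which 1.0 is 100 cm, then the opening from 0.0 (shut) to 1.0 (fully open); each row shifts and turns the commanded pose from where the row before left it, along the tool's axes as they then stand; what a row does not reach is not made up. A row lasts 1/12 s, in which the tool goes at most 41.7 mm and 0.125 rad, less where a joint would pass 70% of its speed; a pose out of reach is approached as far as the arm can. The fingers move at their own pace and stop on an object; FORCE is the grip in N (left out, the last holds). Time passes only in rows, so rows that do not move let the fingers close. It prints the time, the measured TCP pose, the force, the opening and the grip force at its end. No shift or turn number may pass 1 either way. Input that does not fit is refused with a message, and nothing moves.
- sense(): the state, without advancing time (a new reading comes with each control period).
- camrig.grab_frame(name): name is "scene" or "top" or "wrist"; returns the picture (384x512x3 uint8, red, green, blue); there is no depth.
- camrig.camera_params(name): a dict with "fx", "fy", "cx", "cy" (pixels), "dist_coeffs" ([k1, k2, p1, p2, k3] as OpenCV has them; the pictures are not rectified), "rvec" (rotation vector, rad) and "tvec" (3), from world to camera coordinates, as OpenCV has them. Camera axes: x right, y down, z forward; pixel columns grow to the right and rows downward; lengths in mm; the calibration is good to about 2 mm. A picture is of the moment at which its call begins: read the wrist's pose just before it. camera_params takes no time and is no camera call; for the wrist camera it gives the pose at the moment of the call.
- r.sign_off(): hands the job in; it is judged then, once.
The state is a dict: "clock": time; "qpos": joint angles; "qvel": joint speeds; "joint_efforts": joint torques, N m; "eef_pos": TCP position; "tcp_rot": TCP orientation; "contact_force": force on the tool from outside, world axes, zero at the start; "wrist_torque": the same for the moment, N m; "opening": opening from 0.0 (shut) to 1.0 (fully open); "grasp_force": force on a finger pad.
Only numpy, scipy, OpenCV 4.12 (cv2) and the standard library are available. Lean on these libraries where they do the work, as an engineer would, in place of code of your own. Each camera call takes 0.05 s, during which the arm holds its last target. There are 200 camera calls.

## Task

The bench supply is dead because the breaker under its cover has tripped. Using your fingertips only, press down on the front edge of the closed cover and let go so that it springs fully open, push the breaker lever right over to its on position (leaning towards the cover's hinge), then swing the cover down again and press it in until it latches shut by itself, and come away. Nothing is to be picked up: leave the solder reel, the bottle and the screwdriver around the unit standing and lying where they are.

Things in the scene. Friction and masses are not known exactly. Their poses are not given: they have to be found in the camera images.
- supply_unit: bench supply: low white steel case, 200 deep (x), 260 wide (y), 80 mm high, screwed to the bench. Origin: centre of its underside; x points from its front (robot side) to its back, z up. In its top lies a grey cover, 110 (x) by 146 mm (y), centred on y = +35 mm, spanning x = -63 to +47 mm, flush at z = 80 mm when shut; two round sockets at its -y side
- cover (a joint): cover's hinge angle, rad. 0 = shut, latched, flush; -0.072 = pressed in to its rubber stop; 1.85 = fully open, leaning back past upright. A light spring (about 1 N at the front edge) opens it in 1.5 s. Push-push latch: press the front edge in at least 5 mm, best to the stop (2 N), and let go: from latched it springs open, brought down from open it stays latched. Too shallow a press does neither
- cover_front (a point): middle of the cover's front edge, outer face; moves with the cover, 110 mm from the hinge axis; 80 mm above the bench when shut, 8 mm lower at the stop. Three small raised ribs just behind it mark where to press; the latch is under it. The cover is 4 mm thick; its outer face lies in the plane of the hinge axis
- cover_hinge (a point): middle of the level hinge axis at the cover's far edge: (47, 35, 80) mm in the unit's frame; parallel to the unit's y, does not move with the cover. Fully open, the cover's front edge stands 30 mm behind and 106 mm above this axis: to shut it, push on its outer face from behind, towards the front and down
- breaker (a joint): angle of the breaker's toggle lever, rad. 0 = off (tripped), leaning 0.5 rad towards the cover's front edge; 1.0 = on, leaning 0.5 rad towards the hinge. It snaps over-centre: pushed past 0.5 it flips on by itself, short of that it falls back; about 4 N near its tip. Turns about a level axis parallel to the hinge
- breaker_pivot (a point): middle of the lever's axis, in the well under the cover: (5, 35, 55) mm in the unit's frame. Well: floor at z = 52 mm, y = -40 to +110 mm, clear from x = -50 to +48 mm; a latch ledge, top at z = 66 mm, fills its front from x = -65 to -50 mm. The breaker's white face round the lever is 45 (x) by 72 mm (y), at z = 58 mm; only the lever sticks up from it
- breaker_tip (a point): tip of the black lever, 17 mm from its axis; moves with the lever (about 70 mm above the bench). The lever is 20 mm wide (y) and 7 mm thick
- solder_reel: a reel of solder, 56 mm across and 42 mm high, standing on the bench beside the unit; origin: centre of its underside. Not part of the job
- cleaner_bottle: a small white bottle with a black cap, 42 mm across and 105 mm high, standing on the bench at the other side of the unit; origin: centre of its underside. Not part of the job
- screwdriver: a screwdriver 180 mm long lying across the front of the unit; origin under its middle. Not part of the job

How it is judged:
By the outcome, as a careful person would: the job done as asked, in the order asked, and still so for the second after the job is handed in, with the robot touching nothing.
It also fails if it takes over 54 s, if anything falls off the work surface, if the arm or the gripper's body presses on something with over 40 N, if the wrist force passes 120 N, or if a joint passes its speed limit or range.

## Working session

There is one attempt and no reset: what is moved stays moved. The work goes in short steps, Python scripts to look and compute and a shell command to move; the robot and the scene stay as the last step left them, time stands still between calls to the robot, and variables do not carry over. Pictures are saved under pics/ and viewed, at most 10 in all, crops included, and the job is handed in when it is done.

```bash
ls; mkdir -p pics; python3 - <<'E'
from rig import r, camrig, sense
import cv2
for n in("scene","top"):
    im=camrig.grab_frame(n); cv2.imwrite(f"pics/{n}0.png",im[:,:,::-1]); p=camrig.camera_params(n); print(n,p)
s=sense();print(s["clock"],s["eef_pos"],s["tcp_rot"],s["opening"],r.nose_length)
E
```

```text
pics
rig.py
steer.py
scene {'fx': 413.6432076903222, 'fy': 413.6432076903222, 'cx': 255.6587078331531, 'cy': 190.98106001166704, 'dist_coeffs': array([-0.08276823,  0.        ,  0.        ,  0.        ,  0.        ]), 'rvec': array([ 2.18723779,  0.5928012 , -0.29986596]), 'tvec': array([-474.02444824,  -68.03447987, 1071.99724582])}
top {'fx': 465.09570787322974, 'fy': 465.09570787322974, 'cx': 254.6031672680444, 'cy': 196.4148001465117, 'dist_coeffs': array([-0.15270403,  0.        ,  0.        ,  0.        ,  0.        ]), 'rvec': array([ 2.1321422 , -2.14400472,  0.20015081]), 'tvec': array([  32.4453247 ,  523.17972257, 1137.6180791 ])}
0.1 [251.69649341 571.63874816 252.64552725] [-3.14035554e+00  2.74817837e-06  2.72682203e+00] 1.0032232415858993 22.0
```

View pics/top0.png

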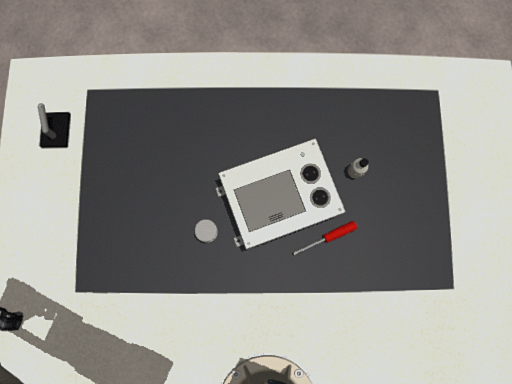

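View pics/scene0.png

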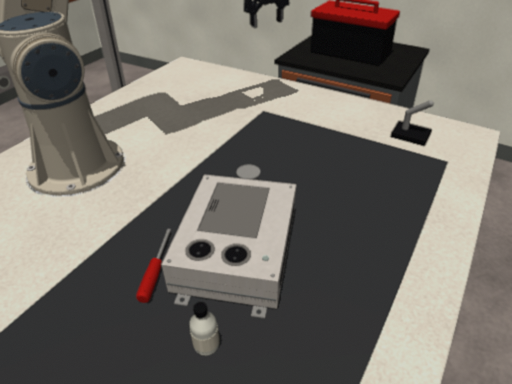

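The top view shows the unit with its grey cover: corners roughly (234,191), (295,170), (305,212), (244,231), ribs at (276,217). The front faces the robot, with the reel at (206,231), the bottle at (358,168) and the screwdriver at (325,238). The scene view agrees.

```bash
cat > h.py <<'E'
from rig import r, camrig, sense
import cv2, numpy as np
from scipy.spatial.transform import Rotation as Ro
def cast(n,uv,z):
    p=camrig.camera_params(n);K=np.array([[p["fx"],0,p["cx"]],[0,p["fy"],p["cy"]],[0,0,1]])
    u=cv2.undistortPoints(np.float64(uv).reshape(-1,1,2),K,np.array(p["dist_coeffs"])).reshape(-1,2)
    R=cv2.Rodrigues(np.array(p["rvec"]))[0];C=-R.T@np.array(p["tvec"])
    d=np.c_[u,np.ones(len(u))]@R
    return (C+d*((z-C[2])/d[:,2])[:,None])[:,:2]
def proj(n,X):
    p=camrig.camera_params(n);K=np.array([[p["fx"],0,p["cx"]],[0,p["fy"],p["cy"]],[0,0,1]])
    return cv2.projectPoints(np.float64(X).reshape(-1,1,3),p["rvec"],p["tvec"],K,np.array(p["dist_coeffs"]))[0].reshape(-1,2)
def comp(m,seed):
    k,l=cv2.connectedComponents(m.astype(np.uint8),connectivity=4)
    c=(l==l[seed[1],seed[0]]).astype(np.uint8)
    return max(cv2.findContours(c,cv2.RETR_EXTERNAL,cv2.CHAIN_APPROX_NONE)[0],key=cv2.contourArea).reshape(-1,2)
E
python3 - <<'E'
from h import *
for n,seed,ws in(("top",(265,195),(235,195)),("scene",(235,215),(180,230))):
    g=cv2.imread(f"pics/{n}0.png").mean(2)
    print(n,g[seed[1],seed[0]],g[ws[1],ws[0]])
    c=comp((g>g[seed[1],seed[0]]-30)&(g<g[seed[1],seed[0]]+35),seed)
    P=cast(n,c,80).astype(np.float32)
    R=cv2.minAreaRect(P);print("cover",len(c),R,cv2.boxPoints(R).round(1).tolist())
    if n=="top":
        c=comp(g>180,(235,222)); P=cast(n,c,80).astype(np.float32); print("case",cv2.minAreaRect(P))
print("reel",cast("top",[[206,231]],42),"bottle",cast("top",[[364,162]],105),"sd",cast("top",[[294,254],[355,226]],10))
E
```

```text
top 126.33333333333333 155.66666666666666
cover 231 ((508.0885009765625, -5.964530944824219), (113.93997192382812, 151.2759246826172), 19.959083557128906) [[428.70001220703125, 45.70000076293945], [480.3999938964844, -96.5], [587.5, -57.599998474121094], [535.7999877929688, 84.5999984741211]]
case ((544.005126953125, 3.912353515625), (936.2318725585938, 526.0587768554688), 89.99921417236328)
scene 105.33333333333333 189.33333333333334
cover 206 ((509.5340881347656, -7.6315460205078125), (112.95309448242188, 148.65945434570312), 19.915794372558594) [[431.1000061035156, 43.0], [481.79998779296875, -96.80000305175781], [588.0, -58.29999923706055], [537.2999877929688, 81.5]]
reel [[435.96311782 152.53605677]] bottle [[ 598.19413649 -240.90977927]] sd [[ 378.45834549  -71.44314581]
 [ 449.6578315  -233.36919113]]
```

The rows are not in the units I measure in: shifts go in shares of 100 cm and turns go in shares of pi/2 rad. I convert before sending: -0.11 rad / 1.5708 = -0.07.

```bash
cat >> h.py <<'E'
YAW=0.348;C=np.array([508.8,-6.8,0])  # cover centre = unit (-8,35)
U=Ro.from_euler("z",YAW).as_matrix()
def W(x,y,z): return C+U@np.array([x+8,y-35,z])     # unit -> world
def go(x,y,z):   # tip target in unit frame -> tool delta, with the tool down at yaw YAW+pi
    s=sense(); T=Ro.from_euler("xyz",[np.pi,0,YAW+np.pi])
    S=Ro.from_euler("xyz",s["tcp_rot"])
    tip=np.array(s["eef_pos"])+S.apply([0,0,22.])
    print("t",round(s["clock"],2),"tip unit",(U.T@(tip-C)+[-8,35,0]).round(1),"F",np.round(s["contact_force"],1),"op",round(s["opening"],2))
    print(" dmove",T.inv().apply(W(x,y,z)-tip).round(1),"rotvec",(S.inv()*T).as_rotvec().round(3))
E
python3 steer.py '[[[0, 0, -0.07, 0, 0, 0, 0], [0, 0, -0.07, 0, 0, 0, 0], [0, 0, -0.07, 0, 0, 0, 0], [0, 0, -0.07, 0, 0, 0, 0], [0, 0, -0.07, 0, 0, 0, 0]]]' 30
python3 steer.py '[[[0, 0, -0.07, 0, 0, 0, 0], [0, 0, -0.0637, 0, 0, 0, 0]]]'
python3 -c "
from h import *
go(-47,35,120)"
```

```text
clock: 0.52
eef_pos: [251.8, 571.7, 252.8]
tcp_rot: [-3.141, -0.0, -3.001]
contact_force: [0.6, 0.2, -0.3]
opening: 0.299
grasp_force: 0.0
clock: 0.68
eef_pos: [251.8, 571.7, 252.8]
tcp_rot: [-3.141, -0.001, -2.791]
contact_force: [0.1, -0.2, -0.2]
opening: 0.006
grasp_force: 0.0
t 0.68 tip unit [-52.4 666.5 230.8] F [ 0.1 -0.2 -0.2] op 0.01
 dmove [  -5.4 -631.5  110.8] rotvec [-0.001 -0.001  0.003]
```

To row units: -40 mm / 1000 = -0.04, -1 mm / 1000 = -0.001.

```bash

python3 steer.py '[[[0, 0, 0, -0.001, -0.04, 0, 0], [0, 0, 0, -0.001, -0.04, 0, 0], [0, 0, 0, -0.001, -0.04, 0, 0], [0, 0, 0, -0.001, -0.04, 0, 0], [0, 0, 0, -0.001, -0.04, 0, 0]]]' >/dev/null
python3 steer.py '[[[0, 0, 0, 0, -0.04, 0, 0], [0, 0, 0, 0, -0.04, 0, 0], [0, 0, 0, 0, -0.04, 0, 0], [0, 0, 0, 0, -0.04, 0, 0], [0, 0, 0, 0, -0.04, 0, 0]]]' >/dev/null
python3 steer.py '[[[0, 0, 0, 0, -0.04, 0, 0], [0, 0, 0, 0, -0.04, 0.005, 0], [0, 0, 0, 0, -0.04, 0.01, 0], [0, 0, 0, 0, -0.04, 0.01, 0], [0, 0, 0, 0, -0.04, 0.015, 0]]]' >/dev/null
python3 steer.py '[[[0, 0, 0, 0, -0.016, 0.03, 0], [0, 0, 0, 0, -0.015, 0.03, 0], [0, 0, 0, 0, 0, 0.01, 0], [0, 0, 0, 0, 0, 0, 0]]]'
python3 - <<'E'
from h import *
go(-47,35,90)
cv2.imwrite("pics/w1.png",camrig.grab_frame("wrist")[:,:,::-1])
print(proj("wrist",[W(-63,35,80),W(-63,108,80),W(-63,-38,80),W(-47,35,80)]).round())
E
```

```text
clock: 2.27
eef_pos: [467.7, -19.5, 141.2]
tcp_rot: [3.139, -0.005, -2.798]
contact_force: [-0.8, 0.3, -0.3]
opening: 0.003
grasp_force: 0.0
t 2.27 tip unit [-51.1  37.1 119.2] F [-0.8  0.3 -0.3] op 0.0
 dmove [-4.1 -2.1 29.2] rotvec [ 0.002 -0.005 -0.005]
[[253. 199.]
 [362. 199.]
 [143. 199.]
 [253. 221.]]
```

View pics/w1.png

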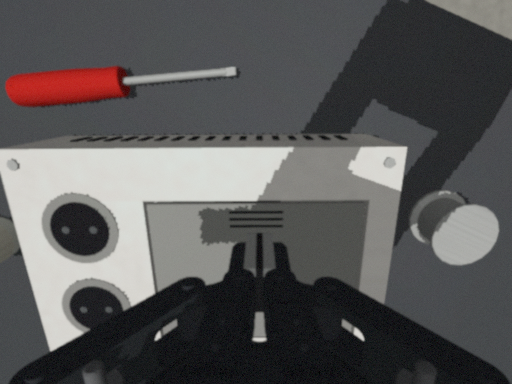

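The wrist view shows the shut cover's front edge at row 202, columns 145–367. The ribs are at (256,218) and the fingertips at (259,240). That is within 2 mm of my estimate, so I'll press now.

To row units: 15 mm / 1000 = 0.015, 14 mm / 1000 = 0.014.

```bash

python3 steer.py '[[[0, 0, 0, -0.002, -0.001, 0.015, 0], [0, 0, 0, -0.001, 0, 0.014, 0], [0, 0, 0, 0, 0, 0.004, 0], [0, 0, 0, 0, 0, 0, 0]]]'
python3 -c "
from h import *
go(-47,35,80)"
```

```text
clock: 2.65
eef_pos: [472.8, -18.2, 111.1]
tcp_rot: [3.141, -0.0, -2.795]
contact_force: [-0.1, 0.1, -0.7]
opening: -0.005
grasp_force: 0.0
t 2.65 tip unit [-45.7  36.6  89.1] F [-0.1  0.1 -0.7] op -0.0
 dmove [ 1.3 -1.6  9.1] rotvec [ 0.    -0.    -0.001]
```

To row units: 5 mm / 1000 = 0.005, 4 mm / 1000 = 0.004.

```bash

python3 steer.py '[[[0, 0, 0, 0.002, 0, 0.005, 0], [0, 0, 0, 0, 0, 0.004, 0], [0, 0, 0, 0, 0, 0.002, 0], [0, 0, 0, 0, 0, 0.002, 0], [0, 0, 0, 0, 0, 0, 0]]]'
python3 steer.py '[[[0, 0, 0, 0, 0, 0.001, 0], [0, 0, 0, 0, 0, 0, 0]]]'
python3 -c "
from h import *
go(-47,35,74)"
```

```text
clock: 3.07
eef_pos: [471.1, -19.7, 97.6]
tcp_rot: [-3.142, 0.0, -2.796]
contact_force: [0.0, 0.9, 0.7]
opening: -0.0
grasp_force: 0.4
clock: 3.23
eef_pos: [471.1, -19.8, 96.7]
tcp_rot: [-3.142, 0.0, -2.797]
contact_force: [-0.6, -0.1, 0.6]
opening: -0.001
grasp_force: 0.4
t 3.23 tip unit [-47.8  35.6  74.7] F [-0.6 -0.1  0.6] op -0.0
 dmove [-0.8 -0.6  0.7] rotvec [-0.     0.    -0.003]
```

To row units: 1 mm / 1000 = 0.001.

```bash

python3 steer.py '[[[0, 0, 0, 0, 0, 0.001, 0], [0, 0, 0, 0, 0, 0, 0]]]'|grep -E "eef|contact"
python3 steer.py '[[[0, 0, 0, 0, 0, 0.001, 0], [0, 0, 0, 0, 0, 0, 0]]]'|grep -E "eef|contact"
```

```text
eef_pos: [471.2, -19.8, 95.7]
contact_force: [0.0, -0.1, 1.3]
eef_pos: [471.3, -19.8, 95.4]
contact_force: [-2.9, -0.4, 14.3]
```

The cover is at its stop (14 N), so I'll release by going up and back.

To row units: -40 mm / 1000 = -0.04, -35 mm / 1000 = -0.035.

```bash

python3 steer.py '[[[0, 0, 0, 0, 0, -0.03, 0], [0, 0, 0, 0, 0, -0.04, 0], [0, 0, 0, 0.02, 0, -0.035, 0], [0, 0, 0, 0.03, 0, -0.025, 0], [0, 0, 0, 0.03, 0, -0.01, 0]]]'|grep -E "eef|contact"
python3 steer.py '[[[0, 0, 0, 0, 0, 0, 0], [0, 0, 0, 0, 0, 0, 0], [0, 0, 0, 0, 0, 0, 0], [0, 0, 0, 0, 0, 0, 0], [0, 0, 0, 0, 0, 0, 0]]]' >/dev/null
python3 steer.py '[[[0, 0, 0, 0, 0, 0, 0], [0, 0, 0, 0, 0, 0, 0], [0, 0, 0, 0, 0, 0, 0], [0, 0, 0, 0, 0, 0, 0], [0, 0, 0, 0, 0, 0, 0]]]' >/dev/null
python3 steer.py '[[[0, 0, 0, 0, 0, 0, 0], [0, 0, 0, 0, 0, 0, 0], [0, 0, 0, 0, 0, 0, 0], [0, 0, 0, 0, 0, 0, 0], [0, 0, 0, 0, 0, 0, 0]]]' |grep contact
python3 - <<'E'
from h import *
go(-27,35,90)
a=camrig.grab_frame("scene")[:,:,::-1][130:330,120:350]
b=camrig.grab_frame("wrist")[:,:,::-1]
cv2.imwrite("pics/o.png",np.hstack([cv2.resize(a,(345,300)),cv2.resize(b,(400,300))]))
print(proj("wrist",[W(-50,35,66),W(-3,35,70),W(-3,25,70),W(-3,45,70)]).round())
E
```

```text
eef_pos: [396.7, -47.2, 237.9]
contact_force: [0.3, -0.5, 1.8]
contact_force: [-0.4, 0.5, -0.8]
t 5.23 tip unit [-127.9   35.9  212.7] F [-0.4  0.5 -0.8] op 0.0
 dmove [-100.9   -0.9  122.7] rotvec [-0.     0.    -0.003]
[[257. 245.]
 [257. 284.]
 [248. 284.]
 [266. 284.]]
```

View pics/o.png

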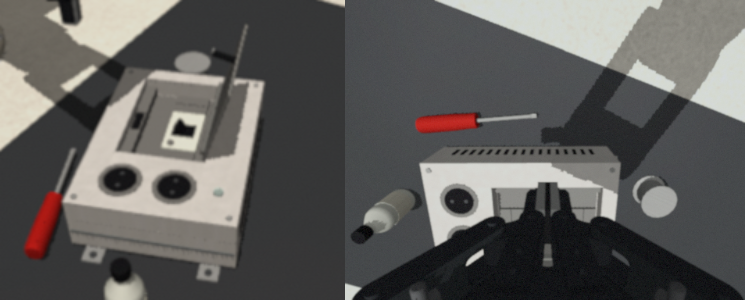

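The scene view shows the cover fully open, leaning back, with the white breaker and black lever at about (185,127). Next I go into the well in front of the lever.

To row units: -35 mm / 1000 = -0.035, 30 mm / 1000 = 0.03.

```bash

python3 steer.py '[[[0, 0, 0, -0.035, 0, 0.02, 0], [0, 0, 0, -0.035, 0, 0.03, 0], [0, 0, 0, -0.025, 0, 0.03, 0], [0, 0, 0, -0.005, 0, 0.03, 0], [0, 0, 0, 0, 0, 0.01, 0]]]' |grep contact
python3 steer.py '[[[0, 0, 0, 0, 0, 0.01, 0], [0, 0, 0, 0, 0, 0.005, 0], [0, 0, 0, 0, 0, 0, 0], [0, 0, 0, 0, 0, 0, 0]]]' |grep contact
python3 -c "
from h import *
go(-25,36,62.5)"
```

```text
contact_force: [-1.9, -0.3, 0.4]
contact_force: [-0.1, 0.4, 0.1]
t 6.08 tip unit [-31.3  35.3  81.6] F [-0.1  0.4  0.1] op -0.0
 dmove [-6.3  0.7 19.1] rotvec [-0.     0.001 -0.003]
```

```bash

python3 steer.py '[[[0, 0, 0, -0.003, 0.001, 0.01, 0], [0, 0, 0, 0, 0, 0.007, 0], [0, 0, 0, 0, 0, 0.002, 0], [0, 0, 0, 0, 0, 0, 0], [0, 0, 0, 0, 0, 0, 0]]]' |grep contact
python3 -c "
from h import *
go(-20,36,62.5)"
python3 steer.py '[[[0, 0, 0, -0.004, 0, 0, 0], [0, 0, 0, -0.004, 0, 0, 0], [0, 0, 0, -0.003, 0, 0, 0], [0, 0, 0, 0, 0, 0, 0]]]'|grep contact
python3 -c "
from h import *
go(-8,36,62.5)"
```

```text
contact_force: [1.0, 0.6, 1.0]
t 6.5 tip unit [-28.5  36.7  61.4] F [1.  0.6 1. ] op -0.0
 dmove [-8.5 -0.7 -1.1] rotvec [ 0.    -0.    -0.003]
contact_force: [-1.4, -1.5, 0.6]
t 6.83 tip unit [-16.9  36.6  61.6] F [-1.4 -1.5  0.6] op 0.0
 dmove [-8.9 -0.6 -0.9] rotvec [-0.    -0.    -0.002]
```

To row units: -3 mm / 1000 = -0.003.

```bash

for i in 1; do :; done
python3 steer.py '[[[0, 0, 0, -0.003, 0, 0, 0], [0, 0, 0, 0, 0, 0, 0]]]'|grep contact
python3 steer.py '[[[0, 0, 0, -0.003, 0, 0, 0], [0, 0, 0, 0, 0, 0, 0]]]'|grep contact
python3 steer.py '[[[0, 0, 0, -0.003, 0, 0, 0], [0, 0, 0, 0, 0, 0, 0]]]'|grep contact
python3 -c "
from h import *
go(-5,36,62.5)"
```

```text
contact_force: [-4.4, -1.2, 3.1]
contact_force: [-3.5, -0.4, 3.0]
contact_force: [-0.3, -0.8, 0.0]
t 7.33 tip unit [-7.4 36.5 61.6] F [-0.3 -0.8  0. ] op 0.0
 dmove [-2.4 -0.5 -0.9] rotvec [-0.     0.001 -0.003]
```

The force rose to about 4 N and then fell to 0, so the lever has flipped. I'll back off, rise and check.

To row units: -30 mm / 1000 = -0.03, 10 mm / 1000 = 0.01.

```bash

python3 steer.py '[[[0, 0, 0, -0.001, 0, 0, 0], [0, 0, 0, 0, 0, 0, 0], [0, 0, 0, 0.01, 0, 0, 0], [0, 0, 0, 0.01, 0, -0.005, 0], [0, 0, 0, 0, 0, -0.03, 0]]]'|grep contact
python3 steer.py '[[[0, 0, 0, 0.01, 0, -0.04, 0], [0, 0, 0, 0.03, 0, -0.04, 0], [0, 0, 0, 0.04, 0, -0.04, 0], [0, 0, 0, 0.01, 0, -0.02, 0], [0, 0, 0, 0, 0, 0, 0]]]' |grep contact
python3 - <<'E'
from h import *
go(120,35,260)
a=camrig.grab_frame("scene")[:,:,::-1][170:260,170:290]
b=camrig.grab_frame("wrist")[:,:,::-1]
cv2.imwrite("pics/l.png",np.hstack([cv2.resize(a,(400,300),interpolation=2),cv2.resize(b,(400,300))]))
E
```

```text
contact_force: [-1.1, -0.4, -0.2]
contact_force: [0.5, -0.2, 0.5]
t 8.17 tip unit [-103.2   36.4  223. ] F [ 0.5 -0.2  0.5] op -0.0
 dmove [-223.2   -1.4  -37. ] rotvec [-0.002  0.005 -0.004]
```

View pics/l.png

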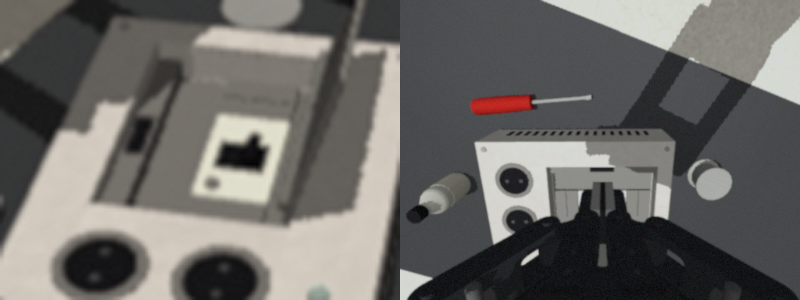

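The lever blob's bump now sits to the right, at (255,138) in the crop. Before the push it was on the left. I'll check that by projection.

```bash
python3 - <<'E'
from h import *
X=[W(5+17*np.sin(a),y,55+17*np.cos(a)) for a in(-.5,.5) for y in(25,45)]+[W(5,25,58),W(5,45,58)]
print(((proj("scene",X)-[170,170])*3.333).round())
E
```

```text
[[221. 149.]
 [229. 127.]
 [248. 152.]
 [255. 130.]
 [235. 166.]
 [243. 143.]]
```

This matches the on position: projected tip (248–255, 130–152), against 221–229 for off. Now I go over the cover and behind it.

To row units: -40 mm / 1000 = -0.04, -30 mm / 1000 = -0.03.

```bash

python3 steer.py '[[[0, 0, 0, -0.03, 0, -0.02, 0], [0, 0, 0, -0.04, 0, 0, 0], [0, 0, 0, -0.04, 0, 0, 0], [0, 0, 0, -0.04, 0, 0, 0], [0, 0, 0, -0.04, 0, 0, 0]]]' |grep contact
python3 steer.py '[[[0, 0, 0, -0.03, 0, 0, 0], [0, 0, 0, -0.005, -0.001, 0, 0], [0, 0, 0, 0, 0, 0.01, 0], [0, 0, 0, 0, 0, 0.03, 0], [0, 0, 0, 0, 0, 0.03, 0]]]' |grep contact
python3 steer.py '[[[0, 0, 0, 0, 0, 0.01, 0], [0, 0, 0, 0, 0, 0, 0], [0, 0, 0, 0, 0, 0, 0]]]' |grep contact
python3 -c "
from h import *
go(85,35,160)"
```

```text
contact_force: [1.1, -0.0, 0.6]
contact_force: [0.6, 0.8, -0.4]
contact_force: [0.6, -0.4, 0.5]
t 9.35 tip unit [122.2  35.2 158.9] F [ 0.6 -0.4  0.5] op 0.0
 dmove [37.2 -0.2 -1.1] rotvec [ 0.001 -0.002 -0.003]
```

To row units: 16 mm / 1000 = 0.016, 15 mm / 1000 = 0.015.

```bash

python3 steer.py '[[[0, 0, 0, 0.016, 0, 0, 0], [0, 0, 0, 0.016, 0, 0, 0], [0, 0, 0, 0.015, 0, 0, 0], [0, 0, 0, 0.015, 0, 0, 0], [0, 0, 0, 0.015, 0, -0.001, 0]]]' |grep contact
python3 steer.py '[[[0, 0, 0, 0.015, 0, -0.001, 0], [0, 0, 0, 0.015, 0, -0.001, 0], [0, 0, 0, 0.012, 0, 0.007, 0], [0, 0, 0, 0.011, 0, 0.007, 0], [0, 0, 0, 0, 0, 0, 0]]]' |grep contact
python3 -c "
from h import *
go(-22,35,126)"
```

```text
contact_force: [0.4, 0.8, -0.6]
contact_force: [-1.0, 0.4, -0.4]
t 10.18 tip unit [ -8.4  35.6 149.2] F [-1.   0.4 -0.4] op -0.0
 dmove [13.6 -0.6 23.2] rotvec [-0.     0.    -0.003]
```

```bash
python3 - <<'E'
from h import *
a=camrig.grab_frame("scene")[:,:,::-1][100:310,130:340]
cv2.imwrite("pics/c.png",cv2.resize(a,(500,500),interpolation=2))
E
```

```text
(no output)
```

View pics/c.png

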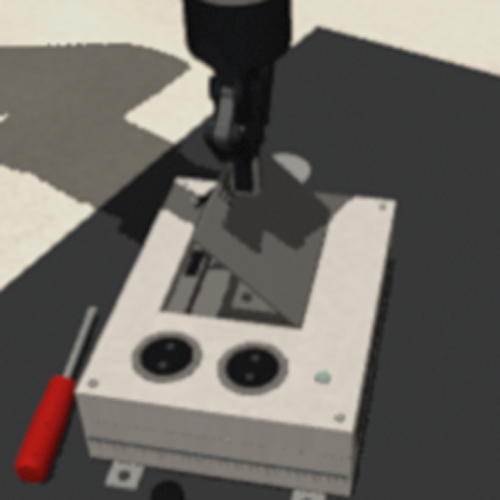

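The cover is half closed, with the fingertips on its outer face near the free edge at (247,190). I'll carry on down the arc.

```bash

python3 steer.py '[[[0, 0, 0, 0.007, 0, 0.011, 0], [0, 0, 0, 0.007, 0, 0.011, 0], [0, 0, 0, 0.005, 0, 0.009, 0], [0, 0, 0, 0.005, 0, 0.009, 0], [0, 0, 0, 0.003, 0, 0.008, 0]]]' |grep contact
python3 steer.py '[[[0, 0, 0, 0.003, 0, 0.007, 0], [0, 0, 0, 0.002, 0, 0.005, 0], [0, 0, 0, 0.002, 0, 0.004, 0], [0, 0, 0, 0, 0, 0, 0], [0, 0, 0, 0, 0, 0, 0]]]' |grep contact
python3 -c "
from h import *
go(-47,35,76)"
```

```text
contact_force: [0.9, -0.3, 0.7]
contact_force: [0.7, -0.2, 0.1]
t 11.07 tip unit [-41.1  35.8  84.1] F [ 0.7 -0.2  0.1] op 0.0
 dmove [ 5.9 -0.8  8.1] rotvec [ 0.    -0.001 -0.003]
```

```bash

python3 steer.py '[[[0, 0, 0, 0.003, 0, 0.002, 0], [0, 0, 0, 0.002, 0, 0.002, 0], [0, 0, 0, 0, 0, 0.003, 0], [0, 0, 0, 0, 0, 0.001, 0], [0, 0, 0, 0, 0, 0, 0]]]' |grep -E "eef|contact"
python3 steer.py '[[[0, 0, 0, 0, 0, 0.001, 0], [0, 0, 0, 0, 0, 0, 0]]]'|grep -E "eef|contact"
python3 steer.py '[[[0, 0, 0, 0, 0, 0.001, 0], [0, 0, 0, 0, 0, 0, 0]]]'|grep -E "eef|contact"
python3 steer.py '[[[0, 0, 0, 0, 0, 0.001, 0], [0, 0, 0, 0, 0, 0, 0]]]'|grep -E "eef|contact"
```

```text
eef_pos: [472.7, -19.1, 98.0]
contact_force: [2.1, -0.9, 0.5]
eef_pos: [472.8, -19.0, 97.1]
contact_force: [0.2, -1.5, 0.4]
eef_pos: [472.9, -19.0, 96.2]
contact_force: [0.2, 0.3, 0.2]
eef_pos: [473.0, -19.0, 95.6]
contact_force: [-2.4, -0.0, 7.7]
```

To row units: 0.6 mm / 1000 = 0.0006.

```bash

python3 steer.py '[[[0, 0, 0, 0, 0, 0.0006, 0], [0, 0, 0, 0, 0, 0, 0], [0, 0, 0, 0, 0, 0, 0]]]'|grep -E "eef|contact"
python3 steer.py '[[[0, 0, 0, 0, 0, -0.01, 0], [0, 0, 0, 0, 0, -0.03, 0], [0, 0, 0, 0.01, 0, -0.04, 0], [0, 0, 0, 0.04, 0, -0.03, 0], [0, 0, 0, 0.04, 0, -0.02, 0]]]'|grep contact
python3 steer.py '[[[0, 0, 0, 0.04, 0, -0.01, 0], [0, 0, 0, 0.04, 0, 0, 0], [0, 0, 0, 0, 0, 0, 0], [0, 0, 0, 0, 0, 0, 0], [0, 0, 0, 0, 0, 0, 0]]]'|grep contact
python3 steer.py '[[[0, 0, 0, 0, 0, 0, 0], [0, 0, 0, 0, 0, 0, 0], [0, 0, 0, 0, 0, 0, 0], [0, 0, 0, 0, 0, 0, 0], [0, 0, 0, 0, 0, 0, 0]]]'|grep contact
python3 - <<'E'
from h import *
go(0,35,80)
a=camrig.grab_frame("scene")[:,:,::-1]
b=camrig.grab_frame("wrist")[:,:,::-1]
cv2.imwrite("pics/f.png",np.hstack([cv2.resize(a,(400,300)),cv2.resize(b,(400,300))]))
E
```

```text
eef_pos: [473.0, -19.0, 95.5]
contact_force: [-5.4, 0.1, 14.0]
contact_force: [-0.8, -0.3, 0.8]
contact_force: [-0.5, -0.8, 0.8]
contact_force: [-0.4, -0.3, 0.2]
t 13.48 tip unit [-206.1   36.2  206.1] F [-0.4 -0.3  0.2] op -0.0
 dmove [-206.1   -1.2  126.1] rotvec [ 0.    -0.001 -0.002]
```

View pics/f.png

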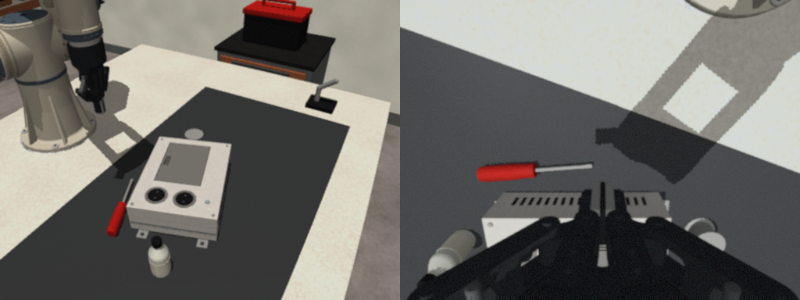

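The scene view shows the cover shut and flush at (182,165). The reel, bottle and screwdriver are where they were, and the arm is clear. Handing in.

```bash
python3 -c "
from rig import r, camrig, sense
print(r.sign_off())"
```

```text
the job is handed in; nothing more can be done
None
```

The breaker lever is over to its on position, the cover is latched shut again, nothing around the unit was moved, and the job was handed in at about 13.5 s.

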